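Close the tag holder: fold the flap over and tuck it under the lip

ROBOT

A 6-joint arm with a two-finger parallel gripper is mounted at the origin on a cart in front of the work surface, level with it; the furniture and walls round the work are solid. World frame = base frame: x ahead of the robot, y to its left, z up, the work surface at z = 0. Lengths are in m, angles in rad, forces in N, time in s.
With the tool pointing down it reaches from about 0.375 to 0.9 m from the base axis. Payload 3.1 kg.
Tool frame: the origin (TCP) lies at the very end of the fingers, on their centre line; the grasp point (between the pads) lies 19 mm behind it; z points along the fingers, y is the line along which they close (so a half turn about z gives the same grasp; the last joint's range is limited). The gripper opens to 87 mm and grips with 3 to 60 N. Pads are 19 mm wide; open, the fingers measure 117 mm over their backs; the gripper's body (75 mm by 190 mm) begins 51 mm behind the grasp point.
Start: joints at [0.995, 0.527, 1.433, -0, 1.181, -0.178], TCP at [0.242, 0.576, 0.223] pointing down, gripper open.
Joint ranges: [-3.08, 3.08], [-0.75, 2.2], [0.22, 2.44], [-1.43, 4.57], [0, 2.65], [-2.85, 2.85]. Speed limits (rad/s): [2.79, 2.79, 3.14, 3.14, 3.14, 3.14].

INTERFACE

Orientations are given as a unit quaternion [x, y, z, w].
In Python, from rig import status, viewer, robot gives the robot as it stands.
- The arm moves only by the tool arm_command, never from a script. Its arguments are lists of equal length, an entry for each row: "delta_rot": the turn, a rotation vector about the tool's x, y, z in degrees, a list of three; "delta_pos": the shift along the tool's x, y, z in m, a list of three; "gripper": the closure, from -1 (fully open) to 1 (shut). In form: {"delta_rot": [[rx, ry, rz], ...], "delta_pos": [[dx, dy, dz], ...], "gripper": [gripper, ...]}. A call has 1 to 12 rows; each row is the pose to reach, as a shift and turn from the pose commanded when the call began, along the tool's axes at that moment; what a row does not reach only later rows make up. A row lasts 1/12 s, in which the tool goes at most 41.7 mm and 7.16 degrees, less where a joint would pass 70% of its speed; a pose out of reach is approached as far as the arm can. A call with a gripper value outside its range is refused whole. The fingers move at their own pace and stop on an object; "grip_force" is the grip in N (left out, the last holds). Time passes only in rows, so rows that repeat a pose let the fingers close. It gives the time, the measured TCP pose, the force, the opening and the grip force at its end, in the units of the state.
- status.get_obs(): the state, without advancing time (a new reading comes with each control period).
- viewer.camera(name): name is "scene" or "top" or "wrist"; returns a dict with "pixels" (384x512x3 uint8, blue, green, red), "fx", "fy", "cx", "cy" (pixels), "pose" (4x4, takes a point from camera to world coordinates); the wrist camera has in their place "mount" (4x4, takes a point from camera to tool coordinates, whose origin is the TCP and whose axes are the flange's). Camera axes: x right, y down, z forward; pixel columns grow to the right and rows downward; lengths in m; the calibration is good to about 2 mm. A picture is of the moment at which its call begins: read the wrist's pose just before it. There is no depth.
- robot.hand_in(): hands the job in; it is judged then, once.
The state is a dict: "time": time; "q": joint angles; "joint_velocities": joint speeds; "joint_torque": joint torques, N m; "position": TCP position; "tool_rot": TCP orientation; "ft_force": force on the tool from outside, world axes, zero at the start; "moment": the same for the moment, N m; "grip_width": finger opening in m; "grip_force": force on a finger pad.
Only numpy, scipy, OpenCV 4.12 (cv2) and the standard library are available. Lean on these libraries where they do the work, as an engineer would, in place of code of your own. Each camera call takes 0.05 s, during which the arm holds its last target. There are 200 camera calls.

TASK

Close the green tag holder over the bundle of number tags, with the fingertips only: push the open metal flap over and press it down flat, then, keeping it pressed down, push it by its red ridge so that its front edge goes fully home beneath the yellow lip, and let go. Do not pinch the flap or pick anything up, leave the tag bundle lying in its pocket, and do not disturb the tin can, the bolt or the guide roller.

Things in the scene. Friction and masses are not known exactly. Their poses are not given: they have to be found in the camera images.
- tag_holder: Green steel holder fixed to the table, 176 (x) by 136 mm (y). Origin on the table under the pocket centre; x points from hinge to lip, roughly towards the robot; z up. Plate 4 mm thick, x -84 to +92. Two slotted cheeks (x -66 to -10, y +-58 to +-63, top z 38) carry the hinge pin; 13 mm high ribs round the pocket at x +-26, y +-40.
- flap (a joint): Angle of the flap (rad): 0 = folded flat over the pocket (a stop), pi/2 = upright, 2.25 = leaning far back away from the lip. A stiff spring hinge: the flap stays put near its open start (1.4 to 2.0), but pressed down flat and let go without being under the lip it springs back up to about 1 rad. Holding it flat takes 2 to 4 N at 50 mm from the hinge. Retained by the lip it rests at 0.03 to 0.07.
- flap_slide (a joint): How far the flap with its hinge pin has slid in the cheek slots towards the lip (m): 0 = back (edge 11 mm short of the lip's flat part), 0.024 = fully home (edge 13 mm beneath the flat part). Sliding friction about 5 N, no spring: it stays where it is left.
- flap_hinge (a point): Point on the hinge axis at mid width, 28.5 mm above the table; axis along the holder's y. It lies at holder x = -50 mm + flap_slide. It moves with the slide.
- flap_edge (a point): Middle of the flap's free edge, 105 mm from the hinge axis. The flap is an aluminium plate 104 mm wide and 5 mm thick (2.5 mm either side of the hinge plane).
- flap_ridge (a point): Foot of the steep side of the red ridge on the flap's outer face (the face that is up when it is folded), 70 mm from the hinge axis. The ridge is 98 mm wide and 10 mm high; its steep side faces the hinge, its other side slopes down to the face. Fingertips set on the face between hinge and ridge can push the ridge towards the lip.
- lip_edge (a point): Underside of the yellow lip, middle of the near end of its flat part: holder (66, 0, 36) mm, so the flap's top face, at 31 mm when flat, passes 5 mm below. The lip is fixed, 74 mm wide, 3 mm thick; it runs on to an upright wall at holder x = 87 mm, and a flared lead-in slopes up from it towards the hinge to x = 58 mm, top at 43 mm. The flap collides with it.
- flap_outer: Outer half of the flap's thickness with the red ridge (the side to push and press). Its frame is on the hinge axis: x along the flap to the free edge, z out of the outer face.
- flap_inner: Inner half of the flap's thickness (the side that faces the tags when folded), same frame; it stops 5 to 6 mm short of the outer half at the free edge and the sides. It need not be touched; gripping the flap presses on both halves.
- tag_bundle: Loose bundle of number tags under a red band, 38 x 65 x 19 mm, lying in the pocket; origin at the centre of its underside, 4 mm above the table. The flat flap passes 3 mm above it.
- tin_can: Loose grey food tin, 69 mm across, 95 mm tall; origin at the centre of its underside. Bystander.
- rusty_bolt: Loose rusty hex bolt standing on its head, 24 x 27 x 75 mm; origin at its underside. Bystander.
- guide_roller: Loose dark waisted roller standing on end, 52 mm across and 52 mm tall; origin at its underside. Bystander.
Mind the look-alikes: they are no part of the job. Leave any purple look-alike of the tag_bundle alone.

How it is judged:
On the way, in this order (a step that is already met when the one before it is completed fails the run):
1. the flap is folded down flat, its edge not yet beneath the lip (value of joint flap below 0.12 rad and value of joint flap_slide below 0.011 m), for 0.1 s.
2. the flap's edge is pushed home beneath the lip (value of joint flap below 0.1 rad and value of joint flap_slide above 0.019 m), for 0.2 s.
At the end, for the whole second after the job is handed in: The flap lies flat (angle under 0.1 rad) and is held by the lip, slid home by at least 19 of its 24 mm so that its edge is at least 7 mm beneath the flat of the lip; the tag bundle rests in its pocket (within 15 mm of its centre, not raised) (all of step 2 and x of flap_edge in the frame of lip_edge above 0.007 m and z of flap_edge in the frame of lip_edge below 0 m and z of tag_bundle in the frame of tag_holder below 0.01 m and horizontal distance between tag_bundle and tag_holder below 0.015 m and linear speed of tag_bundle below 0.02 m/s); the robot touches nothing.
It fails at once if the flap is pinched: fingers press on both its faces at once (contact force between the fingers and flap_inner above 1 N and contact force between the fingers and flap_outer above 1 N).
It fails at once if the tag bundle is lifted or pulled out of its pocket (z of tag_bundle in the frame of tag_holder above 0.014 m or horizontal distance between tag_bundle and tag_holder above 0.02 m).
It fails at once if a bystander is lifted, knocked over or shoved by more than 25 mm (distance of any of tin_can, rusty_bolt, guide_roller from where it was at the start of the episode above 0.025 m or angle between any of tin_can, rusty_bolt, guide_roller's own z axis and vertical above 0.4 rad).
It also fails if it takes over 48 s, if anything falls off the work surface, if the arm or the gripper's body presses on something with over 40 N, if the wrist force passes 120 N, or if a joint passes its speed limit or range.

## Working session

There is one attempt and no reset: what is moved stays moved. The work goes in short steps, Python scripts to look and compute and a tool call to move; the robot and the scene stay as the last step left them, time stands still between calls to the robot, and variables do not carry over. Pictures are saved under pics/ and viewed, at most 10 in all, crops included, and the job is handed in when it is done.

Besides the shell and the picture viewer there is one more tool, called after "Emit:" by a JSON object that holds its "op" and its "data", one argument or row to a line. arm_command: Moves the arm, as the interface text tells. Its arguments: {"type":"object","properties":{"delta_rot":{"type":"array","items":{"type":"array","items":{"type":"number"}}},"delta_pos":{"type":"array","items":{"type":"array","items":{"type":"number"}}},"gripper":{"type":"array","items":{"type":"number"}},"grip_force":{"type":"number"}},"required":["delta_rot","delta_pos","gripper"]}

```bash
mkdir -p pics; python3 - <<'E'
from rig import status, viewer, robot
import cv2, numpy as np
o=status.get_obs();print({k:np.round(v,3).tolist() for k,v in o.items()})
for n in("scene","top"):
    c=viewer.camera(n);cv2.imwrite(f"pics/{n}0.png",cv2.resize(c["pixels"],(768,576),interpolation=cv2.INTER_CUBIC))
    np.savez(n+"0.npz",**c);print(n,c["fx"],c["cx"],c["cy"],np.round(c["pose"],3).tolist())
E
```

```text
{'time': 0.0, 'q': [0.995, 0.528, 1.434, -0.0, 1.181, -0.178], 'joint_velocities': [0.002, 0.0, -0.001, 0.003, -0.0, 0.0], 'joint_torque': [-0.001, -44.005, -17.659, 0.063, 0.058, -0.0], 'position': [0.242, 0.576, 0.222], 'tool_rot': [0.198, 0.98, -0.001, -0.0], 'ft_force': [0.07, -0.61, -1.04], 'moment': [0.005, 0.038, 0.004], 'grip_force': 0.0, 'grip_width': 0.087}
scene 422.7625860389887 249.59768733091684 185.78236276148223 [[0.596, -0.538, 0.596, -0.093], [-0.802, -0.381, 0.459, -0.852], [-0.02, -0.752, -0.659, 0.718], [0.0, 0.0, 0.0, 1.0]]
top 467.3509643943019 261.28074632576204 192.39684080737118 [[-0.011, -0.981, 0.194, 0.315], [-1.0, 0.011, 0.003, -0.386], [-0.005, -0.194, -0.981, 0.897], [0.0, 0.0, 0.0, 1.0]]
```

View pics/scene0.png

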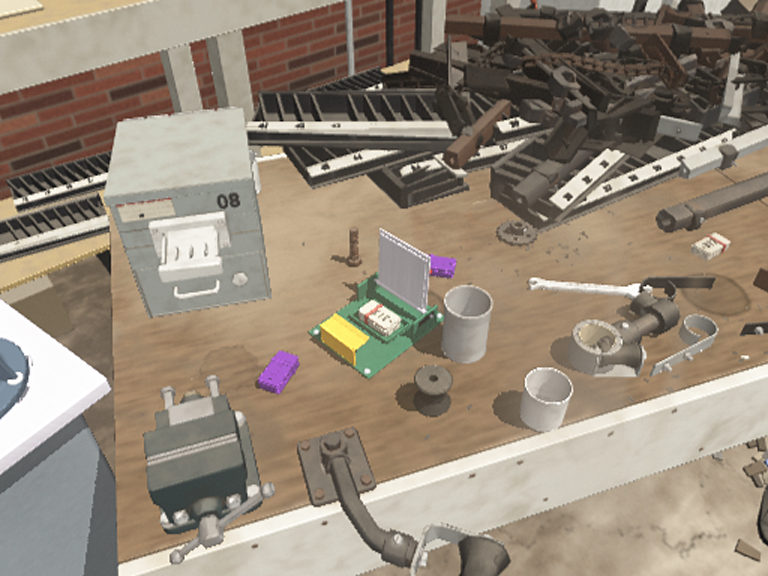

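View pics/top0.png

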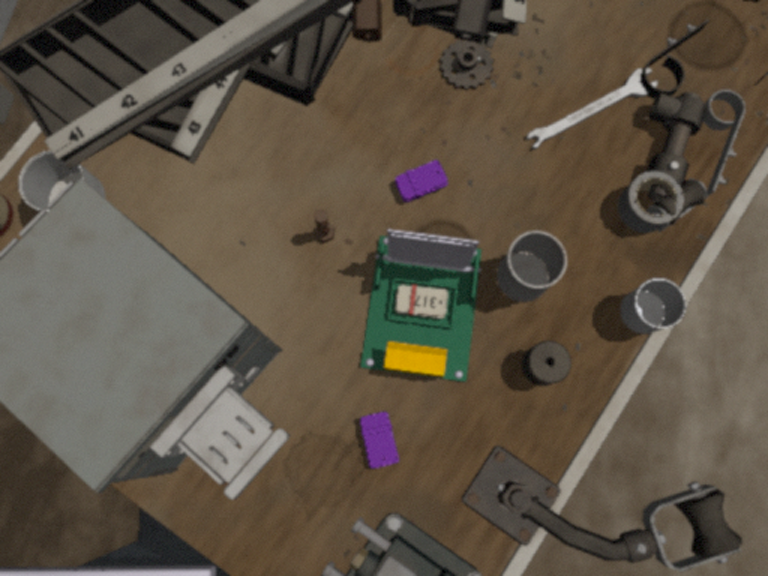

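The holder shows in top at about (422,310) and in scene at (378,320). There are three candidates for the bundle: the white and red one in the pocket at top (422,300), which is the right one, and purple look-alikes at (422,181) and (380,440). The can is at top (532,265), the bolt at (323,225) and the roller at (547,362). Next is one close crop.

```bash
python3 - <<'E'
import cv2, numpy as np
t=np.load("top0.npz")["pixels"][145:265,230:390];s=np.load("scene0.npz")["pixels"][140:260,200:360]
f=lambda a:cv2.resize(a,(720,540),interpolation=cv2.INTER_CUBIC)
cv2.imwrite("pics/t1.png",f(t));cv2.imwrite("pics/s1.png",f(s))
E
```

```text
(no output)
```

View pics/t1.png

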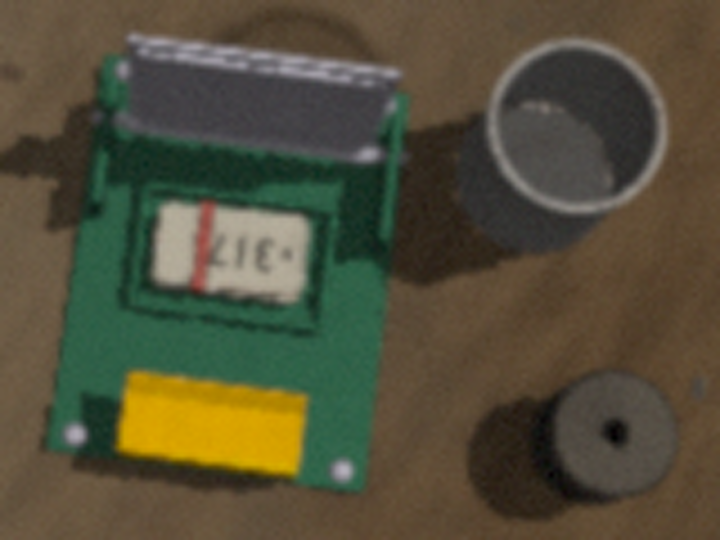

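View pics/s1.png

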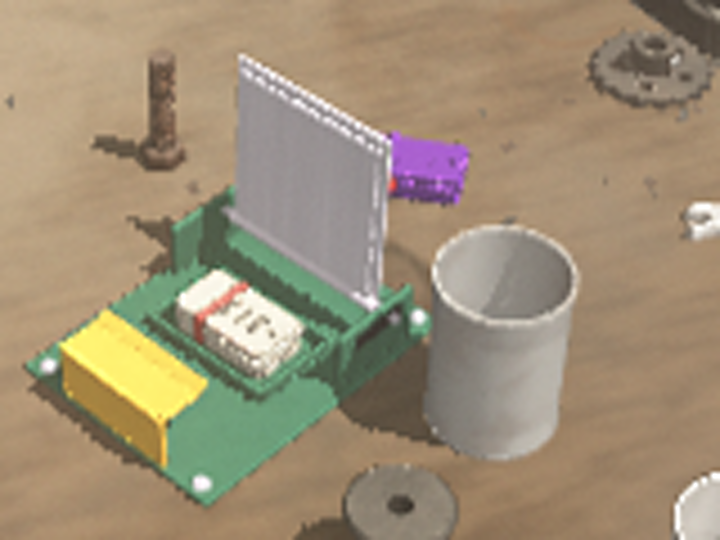

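```bash
cat > h.py <<'E'
import numpy as np
def proj(c,P):
    T=np.linalg.inv(c["pose"]);p=T[:3,:3]@P+T[:3,3];return np.array([c["fx"]*p[0]/p[2]+c["cx"],c["fy"]*p[1]/p[2]+c["cy"]])
E
python3 - <<'E'
from h import *
from scipy.optimize import least_squares
T=dict(np.load("top0.npz"));S=dict(np.load("scene0.npz"))
ot=np.array([230,145]);os_=np.array([200,140])
pts=[(T,(48,452),(92,-68,4)),(T,(363,491),(92,68,4)),(T,(128,372),(58,-37,44)),(T,(307,395),(58,37,44)),(T,(118,452),(88.5,-37,39)),(T,(298,476),(88.5,37,39)),
(S,(25,368),(92,-68,4)),(S,(205,506),(92,68,4))]
fl=[(T,(130,40),-52),(T,(400,72),52),(S,(240,58),-52),(S,(390,142),52)]
def W(p,h):
    c,s=np.cos(p[2]),np.sin(p[2]);x,y,z=np.array(h)/1000;return np.array([p[0]+c*x-s*y,p[1]+s*x+c*y,z])
def res(p):
    r=[]
    for C,px,h in pts:r.append(proj(C,W(p,h))-(np.array(px)/4.5+(ot if C is T else os_)))
    for C,px,y in fl:
        h=(-50+p[4]*1000+105*np.cos(p[3]),y,28.5+105*np.sin(p[3]));r.append(proj(C,W(p,h))-(np.array(px)/4.5+(ot if C is T else os_)))
    return np.concatenate(r)
f=least_squares(lambda p:np.r_[res(p),p[4]*300],[.4,-.4,np.pi,1.6,0]);p=f.x;print(p,np.round(res(p).reshape(-1,2),1).tolist())
def ray(C,px,z):
    d=C["pose"][:3,:3]@np.array([(px[0]-C["cx"])/C["fx"],(px[1]-C["cy"])/C["fy"],1]);o=C["pose"][:3,3];return o+d*(z-o[2])/d[2]
for n,px,z in(("can",(577/4.5+230,125/4.5+145),.095),("bolt",(323/1.5,213/1.5),.075),("roll",(615/4.5+230,432/4.5+145),.052),("cab",(245/1.5,325/1.5),.25)):
    P=ray(T,px,z);c,s=np.cos(p[2]),np.sin(p[2]);d=P[:2]-p[:2];print(n,P.round(3),"holder",np.round([c*d[0]+s*d[1],-s*d[0]+c*d[1]],3))
E
```

```text
[ 4.70379576e-01 -4.23085260e-01  2.99855289e+00  1.63466774e+00
  1.26824945e-04] [[-0.3, 0.1], [0.8, 0.9], [0.3, -0.1], [0.6, 0.1], [0.3, -1.1], [0.5, -1.1], [-1.6, -0.2], [-0.9, 0.4], [-0.5, -0.7], [0.6, 0.0], [-1.0, -0.5], [-0.2, 0.5]]
can [ 0.507 -0.555  0.095] holder [-0.055  0.125]
bolt [ 0.573 -0.301  0.075] holder [-0.084 -0.136]
roll [ 0.391 -0.573  0.052] holder [0.058 0.159]
cab [ 0.41  -0.247  0.25 ] holder [ 0.085 -0.166]
```

```bash
python3 - <<'E'
from h import *
T=dict(np.load("top0.npz"));S=dict(np.load("scene0.npz"))
def r(C,px):
    d=C["pose"][:3,:3]@np.array([(px[0]/1.5-C["cx"])/C["fx"],(px[1]/1.5-C["cy"])/C["fy"],1]);return C["pose"][:3,3],d/np.linalg.norm(d)
for a,b in(((245,325),(254,180)),((98,490),(105,193)),((70,185),(240,110))):
    o1,d1=r(T,a);o2,d2=r(S,b);A=np.c_[d1,-d2];t,*_=np.linalg.lstsq(A,o2-o1,rcond=None);print((o1+d1*t[0]).round(3),(o2+d2*t[1]).round(3))
from rig import viewer
E
```

```text
[ 0.412 -0.243  0.234] [ 0.417 -0.248  0.233]
[ 0.263 -0.119  0.247] [ 0.264 -0.12   0.246]
[ 0.556 -0.064  0.232] [ 0.563 -0.07   0.232]
```

Emit:
{"op": "arm_command", "data": {
  "delta_rot": [
    [0,0,0],
    [0,0,0],
    [0,0,0],
    [0,0,0],
    [0,0,-7],
    [0,0,-14.6],
    [0,0,-14.6],
    [0,0,-14.6],
    [0,0,-14.6],
    [0,0,-14.6],
    [0,0,-14.6],
    [0,0,-14.6]
  ],
  "delta_pos": [
    [0,0,-0.04],
    [0,0,-0.08],
    [0,0,-0.12],
    [0,0,-0.16],
    [-0.03,-0.026,-0.17],
    [-0.06,-0.052,-0.17],
    [-0.09,-0.078,-0.17],
    [-0.12,-0.105,-0.17],
    [-0.15,-0.131,-0.17],
    [-0.18,-0.157,-0.17],
    [-0.21,-0.184,-0.17],
    [-0.24,-0.21,-0.17]
  ],
  "gripper": [1,1,1,1,1,1,1,1,1,1,1,1],
  "grip_force": 30
}}

```text
time: 1.1
position: [0.3819, 0.2877, 0.3922]
tool_rot: [0.071, 0.997, -0.0, -0.0]
ft_force: [0.5, -0.1, 0.2]
grip_width: 0.0151
grip_force: 0.0
```

Emit:
{"op": "arm_command", "data": {
  "delta_rot": [
    [0,0,0],
    [0,0,0],
    [0,0,0],
    [0,0,0],
    [0,0,0],
    [0,0,0],
    [0,0,0],
    [0,0,0],
    [0,0,0],
    [0,0,0],
    [0,0,0],
    [0,0,0]
  ],
  "delta_pos": [
    [-0.015,-0.035,0],
    [-0.03,-0.07,0],
    [-0.045,-0.105,0],
    [-0.06,-0.14,0],
    [-0.075,-0.175,0],
    [-0.09,-0.21,0],
    [-0.105,-0.245,0],
    [-0.12,-0.28,0],
    [-0.135,-0.315,0],
    [-0.15,-0.35,0],
    [-0.165,-0.385,0],
    [-0.18,-0.42,0]
  ],
  "gripper": [1,1,1,1,1,1,1,1,1,1,1,1]
}}

```text
time: 2.1
position: [0.5001, -0.1535, 0.3921]
tool_rot: [0.072, 0.997, 0.0, -0.0]
ft_force: [0.3, 0.8, 0.7]
grip_width: 0.0003
grip_force: 0.0
```

Emit:
{"op": "arm_command", "data": {
  "delta_rot": [
    [0,0,0],
    [0,0,0],
    [0,0,0],
    [0,0,0],
    [0,0,0],
    [0,0,0],
    [0,0,0],
    [0,0,0],
    [0,0,0],
    [0,0,0]
  ],
  "delta_pos": [
    [-0.015,-0.035,0],
    [-0.03,-0.07,0],
    [-0.045,-0.105,0],
    [-0.06,-0.14,0],
    [-0.075,-0.175,0],
    [-0.09,-0.21,0],
    [-0.105,-0.245,0],
    [-0.12,-0.27,0],
    [-0.12,-0.27,0],
    [-0.12,-0.27,0]
  ],
  "gripper": [1,1,1,1,1,1,1,1,1,1]
}}

```text
time: 2.93
position: [0.5802, -0.4374, 0.39]
tool_rot: [0.072, 0.997, 0.001, -0.001]
ft_force: [-0.1, 0.1, -0.2]
grip_width: 0.0003
grip_force: 0.0
```

```bash
cat >> h.py <<'E'
H=np.array([.4704,-.4231]);A=2.99855
def st():
    from rig import status
    from scipy.spatial.transform import Rotation as R
    o=status.get_obs();c,s=np.cos(A),np.sin(A);M=np.array([[c,s],[-s,c]])
    P=np.array(o["position"]);F=np.array(o["ft_force"]);m=R.from_quat(o["tool_rot"]).as_matrix()
    print("t",round(o["time"],2),"holder xyz mm",np.round(np.r_[M@(P[:2]-H),P[2]]*1000,1),"F",np.round(np.r_[M@F[:2],F[2]],1),"toolx",np.round(M@m[:2,0],3),"toolz",np.round(m[:,2],3),"w",o["grip_width"])
E
python3 -c "from h import *;st()"
```

```text
t 2.93 holder xyz mm [-110.7   -1.5  390. ] F [ 0.2 -0.1 -0.2] toolx [ 1.    -0.002] toolz [-0.002  0.003 -1.   ] w 0.0002523550545818759
```

Emit:
{"op": "arm_command", "data": {
  "delta_rot": [
    [0,0,0],
    [0,0,0],
    [0,0,0],
    [0,0,0],
    [0,0,0],
    [0,0,0],
    [0,0,0],
    [0,0,0],
    [0,0,0],
    [0,0,0]
  ],
  "delta_pos": [
    [0,0,0.04],
    [0,0,0.08],
    [0,0,0.12],
    [0,0,0.16],
    [0,0,0.2],
    [0,0,0.24],
    [0,0,0.27],
    [0.01,0,0.272],
    [0.02,0,0.272],
    [0.025,0,0.272]
  ],
  "gripper": [1,1,1,1,1,1,1,1,1,1]
}}

```text
time: 3.77
position: [0.5545, -0.4299, 0.1197]
tool_rot: [0.071, 0.997, 0.001, -0.001]
ft_force: [-0.8, -1.3, 0.3]
grip_width: -0.0
grip_force: 0.0
```

```bash
python3 - <<'E'
from h import *;st()
from rig import viewer
import cv2
c=viewer.camera("scene");cv2.imwrite("pics/s2.png",cv2.resize(c["pixels"][110:260,180:380],(800,600),interpolation=cv2.INTER_CUBIC))
E
```

```text
t 3.77 holder xyz mm [-84.2  -5.2 119.7] F [0.6 1.4 0.3] toolx [1.    0.001] toolz [-0.003  0.003 -1.   ] w -3.595081869800553e-05
```

View pics/s2.png

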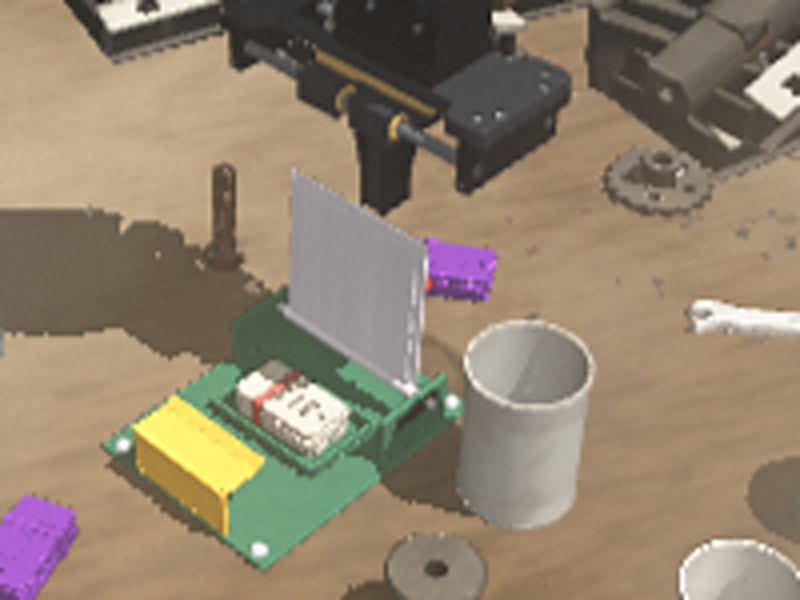

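The fingers stand behind the flap, at (385,190), clear of the can and the bolt. Next I fold the flap along an arc by its outer end.

Emit:
{"op": "arm_command", "data": {
  "delta_rot": [
    [0,0,0],
    [0,0,0],
    [0,0,0],
    [0,0,0],
    [0,0,0],
    [0,0,0],
    [0,0,0],
    [0,0,0],
    [0,0,0],
    [0,0,0],
    [0,0,0],
    [0,0,0]
  ],
  "delta_pos": [
    [0.008,0,0],
    [0.016,0,0],
    [0.024,0,0.001],
    [0.032,0,0.002],
    [0.04,0,0.003],
    [0.047,0,0.004],
    [0.054,0,0.006],
    [0.061,0,0.008],
    [0.067,0,0.011],
    [0.073,0,0.014],
    [0.08,0,0.018],
    [0.08,0,0.018]
  ],
  "gripper": [1,1,1,1,1,1,1,1,1,1,1,1]
}}

```text
time: 4.82
position: [0.4748, -0.4204, 0.1014]
tool_rot: [0.072, 0.997, 0.001, -0.001]
ft_force: [0.2, -0.7, -0.5]
grip_width: 0.0009
grip_force: 0.1
```

```bash
python3 - <<'E'
from h import *;st()
from rig import viewer
import cv2
c=viewer.camera("scene");cv2.imwrite("pics/s3.png",cv2.resize(c["pixels"][110:260,180:380],(800,600),interpolation=cv2.INTER_CUBIC))
E
```

```text
t 4.82 holder xyz mm [ -3.9  -3.3 101.4] F [-0.3  0.7 -0.5] toolx [ 1. -0.] toolz [-0.002  0.002 -1.   ] w 0.0008629318169454151
```

View pics/s3.png

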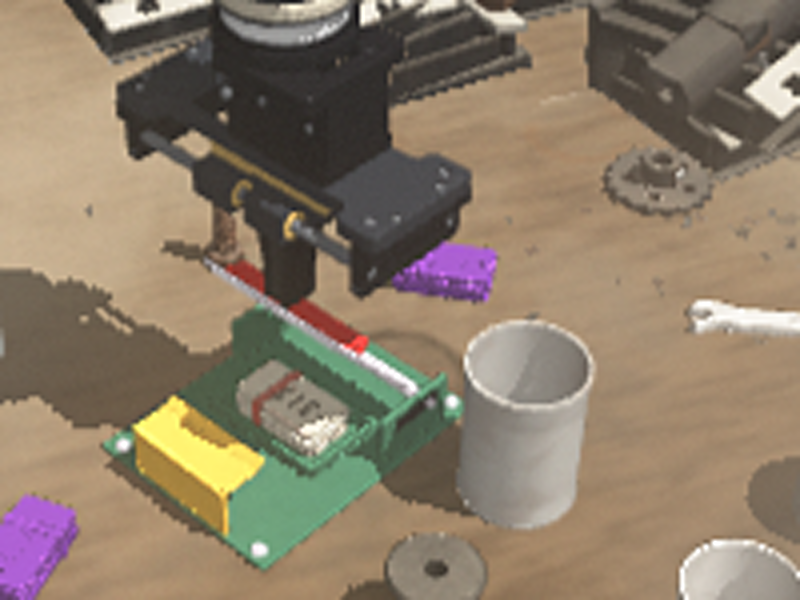

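The finger now holds the flap down at about 40–45°, with the red ridge visible at (300,310). Next I lift, go back behind the ridge, and come forward and down on the face between hinge and ridge.

Emit:
{"op": "arm_command", "data": {
  "delta_rot": [
    [0,0,0],
    [0,0,0],
    [0,0,0],
    [0,0,0],
    [0,0,0],
    [0,0,0],
    [0,0,0],
    [0,0,0]
  ],
  "delta_pos": [
    [0,0,-0.02],
    [0,0.004,-0.04],
    [-0.025,0.009,-0.04],
    [-0.05,0.009,-0.04],
    [-0.071,0.009,-0.04],
    [-0.071,0.009,-0.01],
    [-0.071,0.009,0.023],
    [-0.071,0.009,0.023]
  ],
  "gripper": [1,1,1,1,1,1,1,1]
}}

```text
time: 5.53
position: [0.5449, -0.4184, 0.0728]
tool_rot: [0.071, 0.997, 0.005, -0.005]
ft_force: [-0.9, 0.8, -2.1]
grip_width: 0.0003
grip_force: 0.0
```

```bash
python3 - <<'E'
from h import *;st()
from rig import viewer
import cv2
c=viewer.camera("scene");cv2.imwrite("pics/s4.png",cv2.resize(c["pixels"][110:260,180:380],(800,600),interpolation=cv2.INTER_CUBIC))
E
```

```text
t 5.53 holder xyz mm [-73.1 -15.3  72.8] F [ 1.  -0.7 -2.1] toolx [1.    0.001] toolz [-0.01  0.01 -1.  ] w 0.0003412048927869792
```

View pics/s4.png

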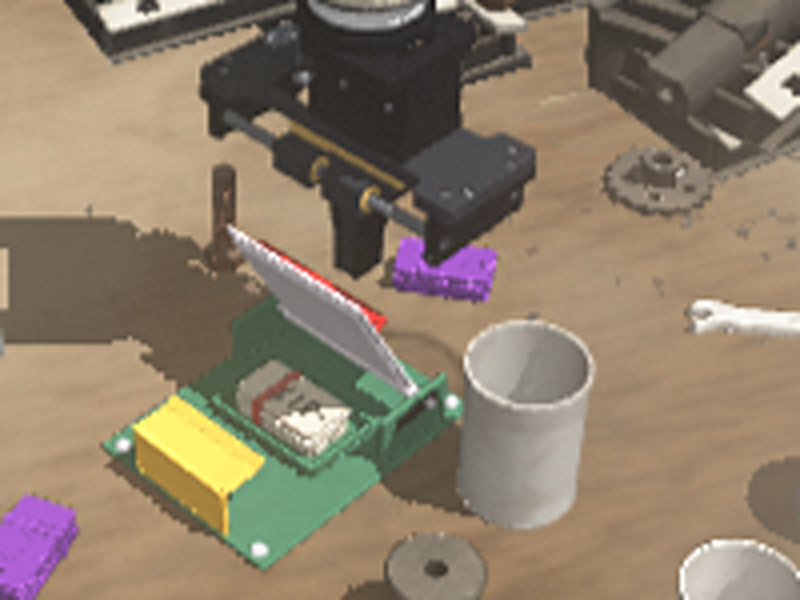

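The flap rests at about 1 rad and the fingers are behind it. Now I sweep forward and press down behind the ridge.

Emit:
{"op": "arm_command", "data": {
  "delta_rot": [
    [0,0,0],
    [0,0,0],
    [0,0,0],
    [0,0,0],
    [0,0,0],
    [0,0,0],
    [0,0,0],
    [0,0,0],
    [0,0,0],
    [0,0,0],
    [0,0,0],
    [0,0,0]
  ],
  "delta_pos": [
    [0.015,0,0],
    [0.03,0,0],
    [0.038,0,0],
    [0.046,0,0.001],
    [0.053,0,0.003],
    [0.058,0,0.008],
    [0.062,0,0.013],
    [0.066,0,0.02],
    [0.069,0,0.027],
    [0.071,0,0.035],
    [0.071,0,0.042],
    [0.071,0,0.042]
  ],
  "gripper": [1,1,1,1,1,1,1,1,1,1,1,1]
}}

```text
time: 6.58
position: [0.4769, -0.4115, 0.0355]
tool_rot: [0.072, 0.997, 0.001, -0.001]
ft_force: [-1.0, -0.7, 2.7]
grip_width: 0.0004
grip_force: 0.8
```

```bash
python3 - <<'E'
from h import *;st()
from rig import viewer
import cv2
c=viewer.camera("scene");cv2.imwrite("pics/s5.png",cv2.resize(c["pixels"][110:260,180:380],(800,600),interpolation=cv2.INTER_CUBIC))
E
```

```text
t 6.58 holder xyz mm [ -4.8 -12.4  35.5] F [0.9 0.8 2.7] toolx [ 1. -0.] toolz [-0.002  0.002 -1.   ] w 0.0003891721861678441
```

View pics/s5.png

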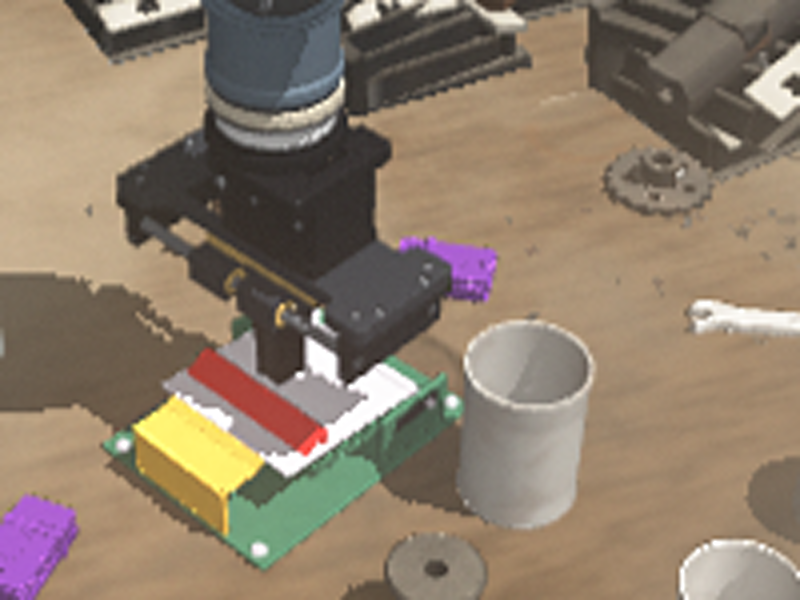

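The flap is nearly flat, with the edge just short of the yellow lip and the fingertips behind the red ridge. I press further and hold.

Emit:
{"op": "arm_command", "data": {
  "delta_rot": [
    [0,0,0],
    [0,0,0],
    [0,0,0],
    [0,0,0]
  ],
  "delta_pos": [
    [0,0,0.004],
    [0,0,0.007],
    [0,0,0.007],
    [0,0,0.007]
  ],
  "gripper": [1,1,1,1]
}}

```text
time: 6.97
position: [0.4777, -0.4118, 0.0312]
tool_rot: [0.071, 0.997, 0.0, -0.0]
ft_force: [-3.0, 1.4, 7.3]
grip_width: 0.0002
grip_force: 3.7
```

```bash
python3 -c "from h import *;st()"
```

```text
t 6.97 holder xyz mm [ -5.6 -12.2  31.2] F [ 3.2 -1.   7.3] toolx [1.    0.001] toolz [-0.001  0.001 -1.   ] w 0.0001608948300389239
```

Emit:
{"op": "arm_command", "data": {
  "delta_rot": [
    [0,0,0],
    [0,0,0],
    [0,0,0],
    [0,0,0],
    [0,0,0],
    [0,0,0],
    [0,0,0],
    [0,0,0],
    [0,0,0],
    [0,0,0],
    [0,0,0],
    [0,0,0]
  ],
  "delta_pos": [
    [0,0,0],
    [0.003,0,0],
    [0.006,0,0],
    [0.009,0,0],
    [0.012,0,0],
    [0.015,0,0],
    [0.018,0,0],
    [0.021,0,0],
    [0.024,0,0],
    [0.027,0,0],
    [0.03,0,0],
    [0.03,0,0]
  ],
  "gripper": [1,1,1,1,1,1,1,1,1,1,1,1]
}}

```text
time: 7.97
position: [0.449, -0.4088, 0.0311]
tool_rot: [0.072, 0.997, -0.001, 0.001]
ft_force: [4.2, 0.7, 6.2]
grip_width: 0.0006
grip_force: 3.8
```

```bash
python3 -c "from h import *;st()"
```

```text
t 7.97 holder xyz mm [ 23.2 -11.1  31.1] F [-4.1 -1.3  6.2] toolx [ 1.    -0.001] toolz [ 0.002 -0.002 -1.   ] w 0.0006386709223012476
```

Emit:
{"op": "arm_command", "data": {
  "delta_rot": [
    [0,0,0],
    [0,0,0],
    [0,0,0],
    [0,0,0],
    [0,0,0],
    [0,0,0]
  ],
  "delta_pos": [
    [0.003,0,0],
    [0.006,0,0],
    [0.009,0,0],
    [0.012,0,0],
    [0.014,0,0],
    [0.014,0,0]
  ],
  "gripper": [1,1,1,1,1,1]
}}

```text
time: 8.47
position: [0.4409, -0.4083, 0.0315]
tool_rot: [0.074, 0.997, -0.003, 0.007]
ft_force: [18.1, 1.5, -0.4]
grip_width: 0.0003
grip_force: 9.1
```

```bash
python3 -c "from h import *;st()"
```

```text
t 8.47 holder xyz mm [ 31.3 -10.5  31.5] F [-17.7  -4.1  -0.4] toolx [ 1.    -0.004] toolz [ 0.014 -0.007 -1.   ] w 0.0003186522745248417
```

```bash
python3 - <<'E'
from rig import viewer
import cv2, numpy as np
f=lambda n,a,b:cv2.resize(viewer.camera(n)["pixels"][a:a+75,b:b+100],(800,600),interpolation=cv2.INTER_CUBIC)
s=f("scene",170,195);cv2.imwrite("pics/s6.png",s)
E
```

```text
(no output)
```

View pics/s6.png

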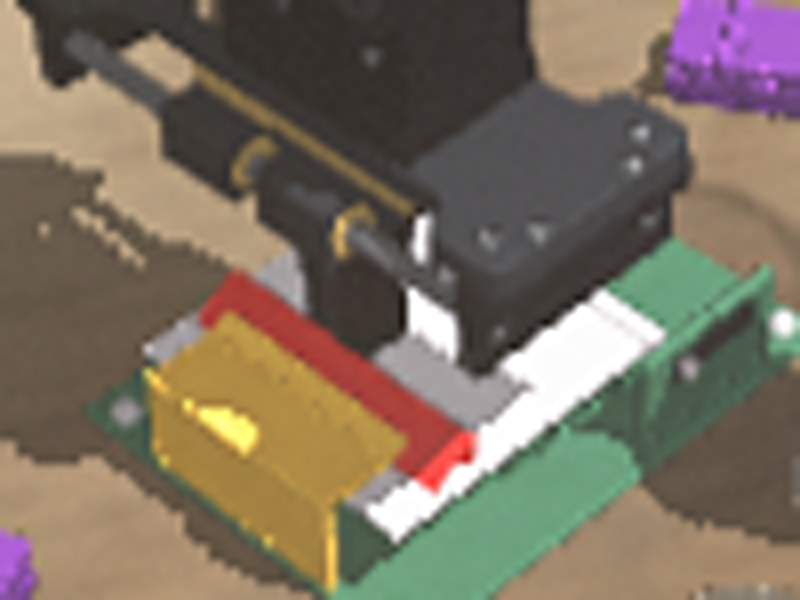

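```bash
python3 - <<'E'
from h import *
S=dict(np.load("scene0.npz"));c,s=np.cos(A),np.sin(A)
for sl in(12,18,21,24):
  for h in((55+sl,52,31),(55+sl,52,26),(20+sl,49,31),(-50+sl,63,28.5),(-50+sl,-52,31)):
    x,y,z=np.array(h)/1000;p=proj(S,np.array([H[0]+c*x-s*y,H[1]+s*x+c*y,z]));print(sl,h,((p-[195,170])*8).round())
E
```

```text
12 (67, 52, 31) [419. 515.]
12 (67, 52, 26) [419. 528.]
12 (32, 49, 31) [500. 442.]
12 (-38, 63, 28.5) [704. 345.]
12 (-38, -52, 31) [422. 155.]
18 (73, 52, 31) [403. 527.]
18 (73, 52, 26) [404. 540.]
18 (38, 49, 31) [485. 454.]
18 (-32, 63, 28.5) [691. 355.]
18 (-32, -52, 31) [408. 164.]
21 (76, 52, 31) [395. 533.]
21 (76, 52, 26) [396. 546.]
21 (41, 49, 31) [478. 459.]
21 (-29, 63, 28.5) [684. 361.]
21 (-29, -52, 31) [401. 169.]
24 (79, 52, 31) [387. 539.]
24 (79, 52, 26) [388. 552.]
24 (44, 49, 31) [470. 465.]
24 (-26, 63, 28.5) [677. 366.]
24 (-26, -52, 31) [394. 174.]
```

The edge is under the yellow lip. The pin at (690,365) and the edge corner at (395,540) match a slide of 21–24 mm. One more press and push will make sure it is against the stop.

Emit:
{"op": "arm_command", "data": {
  "delta_rot": [
    [0,0,0],
    [0,0,0],
    [0,0,0],
    [0,0,0],
    [0,0,0]
  ],
  "delta_pos": [
    [0,0,0.004],
    [0.002,0,0.005],
    [0.004,0,0.005],
    [0.004,0,0.005],
    [0.004,0,0.005]
  ],
  "gripper": [1,1,1,1,1]
}}

```text
time: 8.93
position: [0.4405, -0.4088, 0.0301]
tool_rot: [0.074, 0.997, -0.005, 0.01]
ft_force: [23.5, 6.4, 17.3]
grip_width: 0.0011
grip_force: 16.8
```

```bash
python3 -c "from h import *;st()"
```

```text
t 8.93 holder xyz mm [31.6 -9.9 30.1] F [-22.4  -9.7  17.3] toolx [ 1.    -0.005] toolz [ 0.02  -0.011 -1.   ] w 0.0010794444011714716
```

Emit:
{"op": "arm_command", "data": {
  "delta_rot": [
    [0,0,0],
    [0,0,0],
    [0,0,0],
    [0,0,0],
    [0,0,0],
    [0,0,0],
    [0,0,0],
    [0,0,0],
    [0,0,0],
    [0,0,0]
  ],
  "delta_pos": [
    [-0.003,0,-0.005],
    [-0.006,0,-0.01],
    [-0.009,0,-0.014],
    [-0.011,0,-0.02],
    [-0.012,0,-0.03],
    [-0.012,0,-0.05],
    [-0.012,0,-0.08],
    [-0.012,0,-0.12],
    [-0.012,0,-0.15],
    [-0.012,0,-0.15]
  ],
  "gripper": [1,1,1,1,1,1,1,1,1,1]
}}

```text
time: 9.77
position: [0.4433, -0.4097, 0.1819]
tool_rot: [0.071, 0.997, -0.004, 0.003]
ft_force: [1.7, -0.7, 0.7]
grip_width: 0.0007
grip_force: 0.0
```

```bash
python3 - <<'E'
from h import *;st()
from rig import viewer
import cv2
s=viewer.camera("scene")["pixels"][155:245,195:315];cv2.imwrite("pics/s7.png",cv2.resize(s,(800,600),interpolation=cv2.INTER_CUBIC))
E
```

```text
t 9.77 holder xyz mm [ 28.7  -9.4 181.9] F [-1.7  0.5  0.7] toolx [1. 0.] toolz [ 0.005 -0.008 -1.   ] w 0.000729667545107928
```

View pics/s7.png

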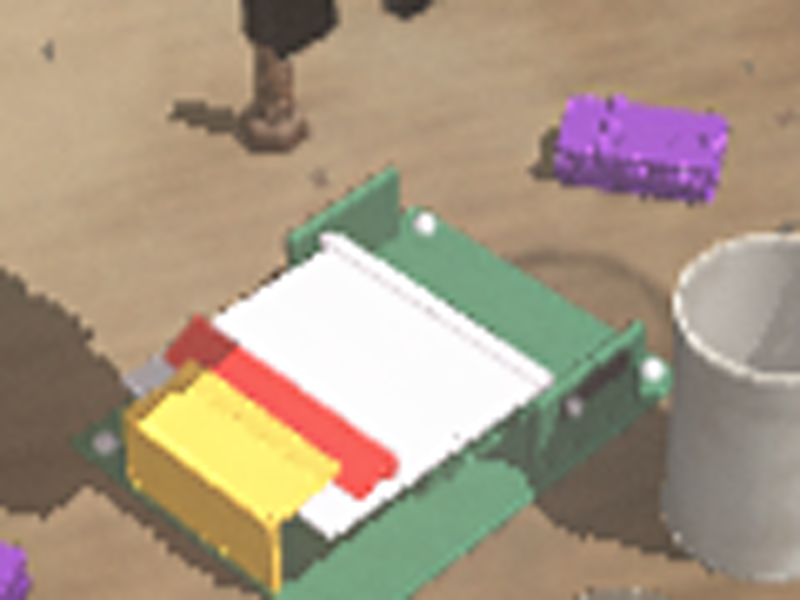

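The flap lies flat with its edge under the yellow lip, and the pin at (573,405) is at the front of the slot. The bolt and the can are upright and the arm is clear, so I hand in.

```bash
python3 -c "
from rig import robot;print(robot.hand_in())"
```

```text
the job is handed in; nothing more can be done
None
```

I closed the tag holder and handed the job in: the flap lies flat and was pushed against its stop under the yellow lip, the arm is clear, and the can and bolt still stand upright in the last picture; the hand-in gave no verdict, and that picture does not show the roller or the tag bundle under the flap.

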